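Stand the insulating barrier in a switchgear tray and snap it under its catches

ROBOT

A 6-joint arm with a two-finger parallel gripper is mounted at the origin on the work surface. World frame = base frame: x ahead of the robot, y to its left, z up, the work surface at z = 0. Lengths are in m, angles in rad, forces in N, time in s.
With the tool pointing down it reaches from about 0.35 to 0.775 m from the base axis. Payload 5.5 kg.
Tool frame: the origin (TCP) lies at the very end of the fingers, on their centre line; the grasp point (between the pads) lies 19 mm behind it (robot.pinch_z is the distance from the TCP to the grasp point, in m); z points along the fingers, y is the direction in which the jaws open and shut (so a half turn about z gives the same grasp; the last joint's range is limited). The gripper opens to 85 mm and grips with 20 to 120 N. Pads are 22 mm wide; open, the fingers measure 114 mm over their backs; the gripper's body (76 mm by 85 mm) begins 54 mm behind the grasp point. The pads swing forward as they close: fully open they stand 13 mm farther back than shut.
Start: joints at [-1.352, 0.313, 0.046, 1.304, 0, 1.431], TCP at [0.202, -0.538, 0.202] pointing down, gripper open.
Joint ranges: [-2.76, 2.76], [-0.86, 1.69], [-1.03, 1.26], [-2.2, 2.34], [-1.47, 1.5], [-3.14, 3.14]. Speed limits (rad/s): [2.57, 2.57, 3.14, 3.14, 3.14, 3.14].

INTERFACE

Orientations are given as [roll, pitch, yaw] about the fixed x, y, z axes, in that order (R = Rz(yaw) Ry(pitch) Rx(roll)).
In Python, from rig import robot gives the robot as it stands. Calls block until the motion is done:
- robot.move_ptp(position, orientation): joint-space move of the TCP to a pose.
- robot.move_straight(position, attitude=None, max_speed=0.15): straight line of the TCP; attitude=None keeps the orientation; max_speed is the mean speed in m/s.
- robot.move_j(angles): joint-space move.
- robot.move_gripper(opening): finger opening in m; the grip force is fixed at half the most; returns when the fingers have stopped.
- robot.dwell(seconds).
- robot.solve_ik(position, orientation): joint angles nearest the present ones, or None.
- robot.capture(name): name is "scene" or "top" or "wrist"; returns a dict with "image" (420x560x3 uint8, red, green, blue), "intrinsics" (3x3 intrinsics, pixels), "distortion" ([k1, k2, p1, p2, k3] as OpenCV has them; the pictures are not rectified), "world_from_camera" (4x4, takes a point from camera to world coordinates). Camera axes: x right, y down, z forward; pixel columns grow to the right and rows downward; lengths in m; the calibration is good to about 2 mm. A picture is of the moment at which its call begins. There is no depth.
A pose or a line that the arm cannot do raises robot.MotionError and nothing moves.
- robot.job_done(): hands the job in, once; it reports no verdict.
Readings, each from a call of its own:
- robot.read_clock(): time.
- robot.read_qpos(): joint angles.
- robot.read_joint_velocities(): joint speeds.
- robot.read_joint_efforts(): joint torques, N m.
- robot.read_tool_pos(): TCP position.
- robot.read_tcp_rot(): TCP orientation.
- robot.read_force(): force on the tool from outside, world axes, zero at the start.
- robot.read_wrist_torque(): the same for the moment, N m.
- robot.read_width(): finger opening in m.
Only numpy, scipy, OpenCV 4.12 (cv2) and the standard library are available. Lean on these libraries where they do the work, as an engineer would, in place of code of your own. Each camera call takes 0.05 s, during which the arm holds its last target.

TASK

Fit the red barrier plate to the switchgear tray unit: take it from the plywood rack, set its foot down in the foot channel while it leans towards the open end of the tray, then tip it up against its posts until both yellow spring catches have snapped over its top edge. Let go and leave it standing upright there; leave the cream plate in the rack, and the meter and the screwdriver where they lie.

Things in the scene. Friction and masses are not known exactly. Their poses are not given: they have to be found in the camera images.
- unit: Galvanised tray of a switchgear unit, fixed to the bench. Origin on the bench, x towards its rear (away from the robot at yaw 0), y left, z up. Sizes in mm. Floor top z = 4, from x = -100 (open end) to 200; side walls 50 high at y = +-112; cream contact block and breaker from x = 71, up to z = 75. A steel barrier frame (channel, posts, catches) is screwed to the floor about x = 0: see the next entries.
- channel (a point): Nominal middle of the frame's stop face at slot floor level (unit x 0, y 0, z 8 mm). The frame is screwed down through slotted holes: its true stop face lies d off along the unit's x, d unknown within +-12 mm and NOT in this reading (y and yaw are true): feel for it. Foot channel along y: slot from x = d-8.5 to d, slot floor at z = 8.
- lips (a point): Nominal middle of the tall back lip's upper edge (unit x 0, z 30 mm; truly at x = d). Back lip: front face at x = d, top z = 30. Front lip: 3 mm thick, low, x = d-11.5 to d-8.5, top z = 15; low end tabs of that height 150 mm apart close the slot's ends. A foot held at z 16 to 29 and moved to +x passes over the front lip and meets the back lip.
- posts (a point): Nominal middle between the two back posts' tops (unit x 0, z 108 mm; truly x = d). Posts 16 mm wide at y = +-52, front faces at x = d: the upright plate stands against them. The catches above reach out to x = d-27, so bring the foot down in front of them, then in under them with the plate leaning 17 to 22 deg (top to -x). Let go, it leans on the front lip at about 35 deg and stays.
- catch_left (a joint): Left (+y, y = 52 mm) yellow spring catch, 14 mm wide, reaching forward over the plate's top edge. 0 rad = down (closed), up to 0.5; about 0.18 as the plate passes. Arm z 122 to 126; rounded hook, inner face x = d-8.5, lower end z = 111; ramp from it up to x = d-27, z = 122. The plate pushed to +x near its top lifts both (5 to 12 N in all, slowly), then they snap down before it.
- catch_right (a joint): Right (-y, y = -52 mm) yellow spring catch, the same.
- barrier: The red barrier plate, loose, about 160 g: flat insulating sheet 140 wide (y), 110 high (z), 5 thick (x). Origin at the middle of its bottom edge; z points up the plate. A black grip bar, 60 long (y), 14 thick (x), 26 high, straddles the top edge in the middle from z = 86 to z = 112. Front and back are alike, either may face the robot. At the start it stands upright in one of the rack's two slots.
- spare: Cream plate for another unit, a bystander: 120 wide (y), 90 high (z), 5 thick (x), same grip bar from z = 66 to 92. Origin at the middle of its bottom edge. It stands in the rack's other slot and stays there.
- rack: Plywood kitting rack, fixed to the bench: base 170 (x) by 190 (y), 12 thick. Origin on the bench under its middle. Two slots along y at x = -42 and x = +42, each 7.5 wide, floor at z = 12, between ribs 14 thick with tops at z = 42.
- meter: Yellow handheld meter lying on the bench, 170 (x) by 80 (y) by 40 high, bystander. Origin at the centre of its underside.
- screwdriver: Orange screwdriver 190 long lying along its x on the bench, bystander. Origin about its middle, on the bench.
Things that resemble listed ones, but are neither listed nor needed, are in the scene too. What is shaped like the part that bears catch_left but pink is not meant.

How it is judged:
On the way:
1. the red plate stands with its foot down in the foot channel, still leaning (z of barrier in the frame of unit between 0.0055 and 0.012 m and x of barrier in the frame of unit between -0.028 and 0.015 m and angle between barrier's own z axis and vertical between 0.15 and 0.65 rad), for 0.1 s.
At the end, for the whole second after the job is handed in: The red plate stands at rest and right way up with its foot on the floor of the foot channel (within 2.5 mm in height, 10 mm sideways), within 0.07 rad of upright and of square to the tray, and both yellow catches are down in front of it (below 0.05 rad) (z of barrier in the frame of unit between 0.0055 and 0.0105 m and x of barrier in the frame of unit between -0.025 and 0.015 m and y of barrier in the frame of unit between -0.01 and 0.01 m and angle between the x axis of barrier and the x axis of unit, either way round below 0.07 rad and angle between barrier's own z axis and vertical below 0.07 rad and value of joint each of catch_left, catch_right below 0.05 rad and linear speed of barrier below 0.02 m/s); the robot touches nothing.
It fails at once if the cream plate is shifted more than 20 mm (distance of spare from where it was at the start of the episode above 0.02 m).
It fails at once if the meter is shifted more than 20 mm (distance of meter from where it was at the start of the episode above 0.02 m).
It fails at once if the screwdriver is shifted more than 20 mm (distance of screwdriver from where it was at the start of the episode above 0.02 m).
It also fails if it takes over 67 s, if anything falls off the work surface, if the arm or the gripper's body presses on something with over 40 N, if the wrist force passes 120 N, or if a joint passes its speed limit or range.

## Working session

There is one attempt and no reset: what is moved stays moved. The work goes in short steps, each a Python script; the robot and the scene stay as the last script left them, time stands still between calls to the robot, and variables do not carry over. Pictures are saved under pics/ and viewed, and the job is handed in when it is done.

```bash
ls; mkdir -p pics; python3 - <<'E'
from rig import robot
import cv2
for n in ("scene","top","wrist"):
    c=robot.capture(n); cv2.imwrite(f"pics/{n}0.png",c["image"][:,:,::-1]); print(n,c["intrinsics"].tolist(),c["distortion"],c["world_from_camera"].round(4).tolist() )
print(robot.read_clock(),robot.read_tcp_rot(),robot.pinch_z,robot.read_force())
E
```

```text
pics
scene [[446.83685524174285, 0.0, 281.9468992451706], [0.0, 446.83685524174285, 211.0600213302574], [0.0, 0.0, 1.0]] [-0.02839119  0.          0.          0.          0.        ] [[0.7363, 0.407, -0.5405, 1.0113], [0.6766, -0.4355, 0.5938, -0.5652], [0.0063, -0.803, -0.596, 0.6524], [0.0, 0.0, 0.0, 1.0]]
top [[379.96900904006156, 0.0, 285.51824955689216], [0.0, 379.96900904006156, 209.06406677886002], [0.0, 0.0, 1.0]] [-0.00366535  0.          0.          0.          0.        ] [[0.0096, -0.9964, 0.0845, 0.4193], [-0.9999, -0.0101, -0.0052, 0.0051], [0.0061, -0.0844, -0.9964, 1.0498], [0.0, 0.0, 0.0, 1.0]]
wrist [[301.2639880948836, 0.0, 279.7066789169095], [0.0, 301.2639880948836, 210.1866176320646], [0.0, 0.0, 1.0]] [-0.04776576  0.          0.          0.          0.        ] [[0.3515, -0.9025, -0.2488, 0.2643], [-0.9362, -0.3392, -0.0921, -0.516], [-0.0013, 0.2653, -0.9642, 0.3732], [0.0, 0.0, 0.0, 1.0]]
0.15 [-3.14024497e+00 -1.95171187e-04  3.58800016e-01] 0.0187 [-0.03889034  0.08250373  0.1218274 ]
```

View pics/scene0.png

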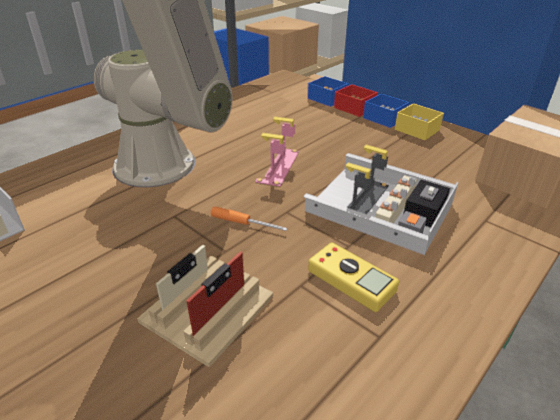

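View pics/top0.png

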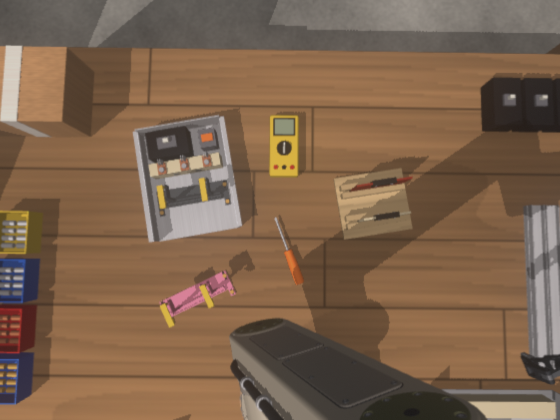

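View pics/wrist0.png

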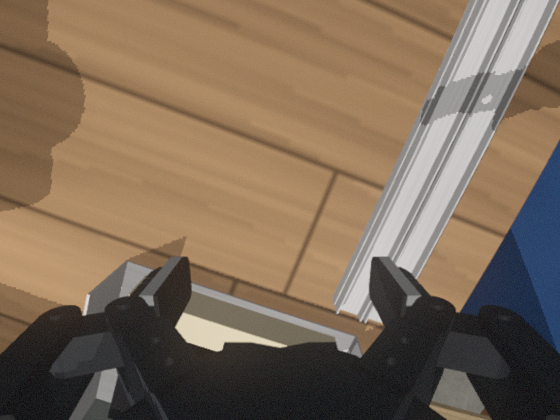

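The scene view shows the red plate at (217,290) in the rack's front-right slot and the cream plate at (183,275). The tray is at about (380,200), and the pink decoy frame is at (280,150). In the top view the rack is at (373,203), the tray at (187,178) and the meter at (284,145). I'll enlarge these areas next.

```bash
cat > h.py <<'E'
import numpy as np, cv2
from rig import robot
def crop(im,x0,y0,x1,y1,s,fn):
    cv2.imwrite(fn,cv2.resize(im[y0:y1,x0:x1,::-1],None,fx=s,fy=s,interpolation=cv2.INTER_CUBIC))
def ray(c,uv):
    p=cv2.undistortPoints(np.array(uv,float).reshape(-1,1,2),c["intrinsics"],np.asarray(c["distortion"],float)).reshape(-1,2)
    T=c["world_from_camera"]; d=np.c_[p,np.ones(len(p))]@T[:3,:3].T
    return T[:3,3],d
def atz(c,uv,z):
    o,d=ray(c,uv); z=np.broadcast_to(np.asarray(z,float),(len(d),))
    return o+d*((z-o[2])/d[:,2])[:,None]
def proj(c,P):
    Ti=np.linalg.inv(c["world_from_camera"])
    r,_=cv2.Rodrigues(Ti[:3,:3])
    return cv2.projectPoints(np.array(P,float).reshape(-1,3),r,Ti[:3,3],c["intrinsics"],np.asarray(c["distortion"],float))[0].reshape(-1,2)
def tri(views):
    A=np.zeros((3,3));b=np.zeros(3)
    for c,uv in views:
        o,d=ray(c,[uv]); d=d[0]/np.linalg.norm(d[0]); M=np.eye(3)-np.outer(d,d); A+=M;b+=M@o
    return np.linalg.solve(A,b)
E
python3 - <<'E'
from h import *
import pickle
cs={n:robot.capture(n) for n in("scene","top")}
pickle.dump(cs,open("c0.pkl","wb"))
t=cs["top"]["image"];s=cs["scene"]["image"]
crop(t,320,150,440,250,6,"pics/t_rack.png");crop(t,125,105,250,250,4,"pics/t_tray.png")
crop(s,130,230,290,360,5,"pics/s_rack.png");crop(s,295,135,465,255,4.5,"pics/s_tray.png")
E
```

```text
(no output)
```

View pics/t_rack.png

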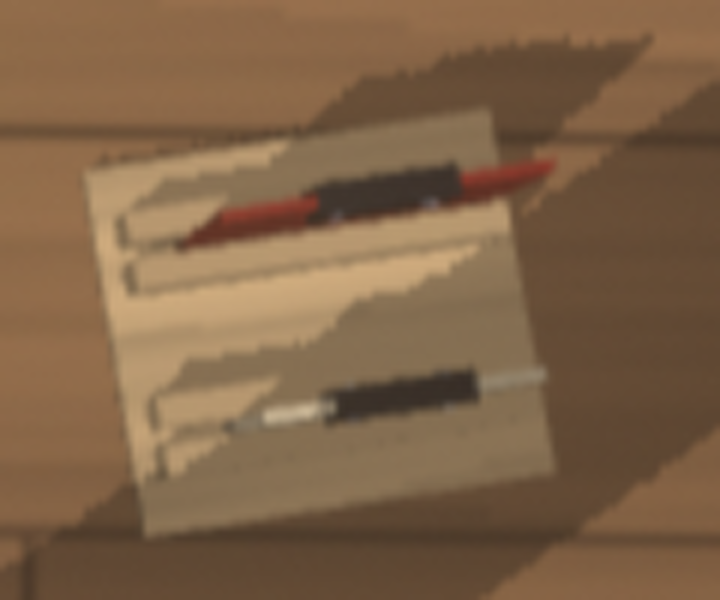

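View pics/t_tray.png

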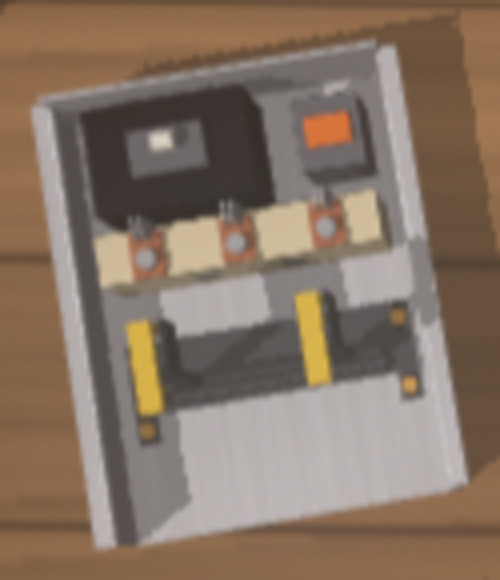

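View pics/s_rack.png

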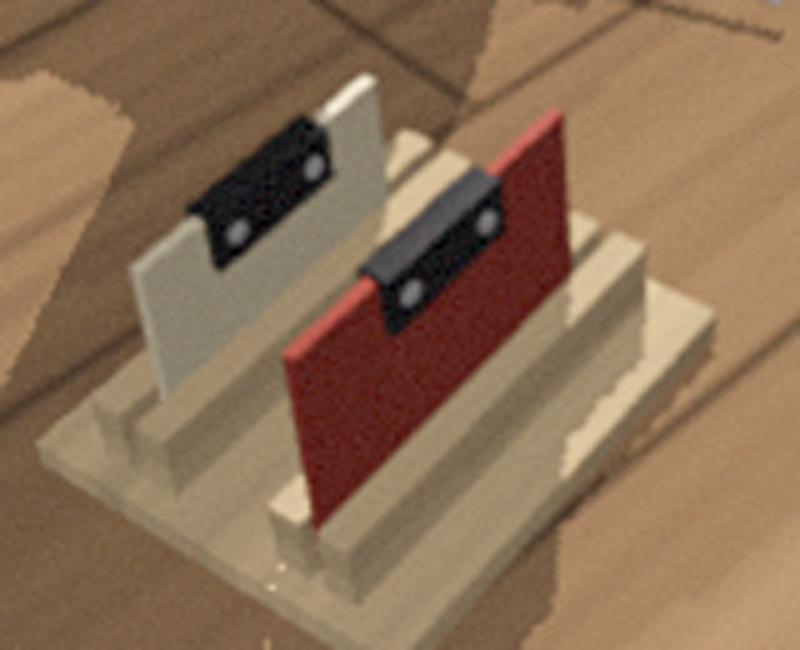

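View pics/s_tray.png

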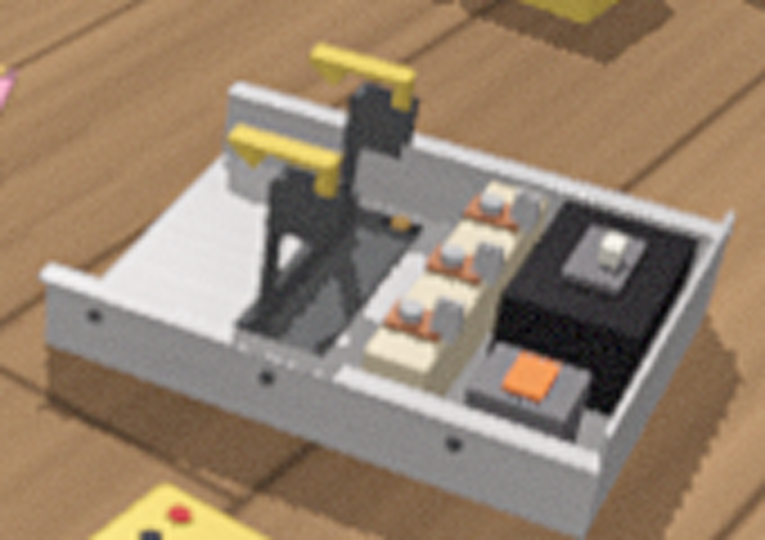

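```bash
python3 - <<'E'
from h import *
import pickle
cs=pickle.load(open("c0.pkl","rb"));t=cs["top"];s=cs["scene"]
f=lambda L,x,y,k:[((a+.5)/k-.5+x,(b+.5)/k-.5+y) for a,b in L]
np.set_printoptions(precision=4,suppress=True)
R=f([(85,172),(490,107),(555,472),(145,537)],320,150,6)
P=atz(t,R,.012);c=P.mean(0);print("rack",P,c,[np.linalg.norm(P[i]-P[(i+1)%4]) for i in range(4)])
e=(P[0]-P[1])+(P[3]-P[2]);print("rack y dir ang",np.arctan2(e[1],e[0])-np.pi/2)
e=(P[0]-P[3])+(P[1]-P[2]);print("x dir",np.arctan2(e[1],e[0]))
# scene rack corners base
Rs=f([(38,447),(715,318)],130,230,5);print("scene rack corners",atz(s,Rs,.012))
# red bar: ends in both
tb=f([(310,187),(457,163),(466,200),(322,226)],320,150,6)
print("bar top@.124",atz(t,tb,.124),atz(t,tb,.124).mean(0))
sb=f([(362,270),(480,170),(503,183),(386,283)],130,230,5)
print("bar scene@.124",atz(s,sb,.124),atz(s,sb,.124).mean(0))
print("tri", tri([(t,np.mean(tb,0)),(s,np.mean(sb,0))]))
tt=f([(35,108),(392,45),(467,485),(97,547)],125,105,4)
print("tray@.05",atz(t,tt,[.05]*4), atz(t,tt,.05).mean(0))
ts=f([(230,85),(42,270),(600,467),(733,215)],295,135,4.5)
print("tray scene", atz(s,ts,.05), atz(s,ts,.05).mean(0))
ct=f([(127,323),(152,320),(162,412),(138,417),(296,292),(320,289),(330,381),(307,385)],125,105,4)
print("catch top",atz(t,ct,.126))
cc=f([(310,50),(413,78),(230,133),(340,160)],295,135,4.5)
print("catch scene",atz(s,cc,.126))
E
```

```text
rack [[ 0.5941 -0.1327  0.012 ]
 [ 0.6265 -0.3201  0.012 ]
 [ 0.4581 -0.3471  0.012 ]
 [ 0.4268 -0.1598  0.012 ]] [ 0.5264 -0.2399  0.012 ] [np.float64(0.19016746620063937), np.float64(0.17046760050161577), np.float64(0.18988082135024037), np.float64(0.1694539565897965)]
rack y dir ang 0.16841434370031116
x dir 0.159742250799899
scene rack corners [[ 0.461  -0.3488  0.012 ]
 [ 0.5971 -0.1352  0.012 ]]
bar top@.124 [[ 0.57   -0.2104  0.124 ]
 [ 0.5806 -0.271   0.124 ]
 [ 0.5653 -0.2745  0.124 ]
 [ 0.5539 -0.2151  0.124 ]] [ 0.5674 -0.2428  0.124 ]
bar scene@.124 [[ 0.571  -0.2735  0.124 ]
 [ 0.5637 -0.2158  0.124 ]
 [ 0.5742 -0.2147  0.124 ]
 [ 0.5812 -0.2719  0.124 ]] [ 0.5725 -0.244   0.124 ]
tri [ 0.5687 -0.243   0.1201]
tray@.05 [[0.7084 0.41   0.05  ]
 [0.7544 0.1718 0.05  ]
 [0.4586 0.1155 0.05  ]
 [0.4156 0.3567 0.05  ]] [0.5842 0.2635 0.05  ]
tray scene [[0.4135 0.3497 0.05  ]
 [0.4588 0.1191 0.05  ]
 [0.7545 0.1736 0.05  ]
 [0.7042 0.4232 0.05  ]] [0.5827 0.2664 0.05  ]
catch top [[0.5527 0.3171 0.126 ]
 [0.5547 0.3019 0.126 ]
 [0.4982 0.2937 0.126 ]
 [0.495  0.3082 0.126 ]
 [0.5729 0.2143 0.126 ]
 [0.5749 0.1996 0.126 ]
 [0.5182 0.1919 0.126 ]
 [0.5156 0.2059 0.126 ]]
catch scene [[0.4978 0.2965 0.126 ]
 [0.5561 0.3084 0.126 ]
 [0.5186 0.1935 0.126 ]
 [0.5747 0.2099 0.126 ]]
```

```bash
cat >> h.py <<'E'
from scipy.spatial.transform import Rotation as Ro
np.set_printoptions(precision=4,suppress=True)
def ori(yaw,lean=0.,flip=1):
    # tool y along +-x of frame yaw; lean: top to -x of the frame
    R=Ro.from_euler('z',yaw)*Ro.from_euler('y',-lean)*Ro.from_euler('z',flip*np.pi/2)*Ro.from_euler('x',np.pi)
    return R.as_euler('xyz')
E
python3 - <<'E'
from h import *
for fl in(1,-1):
  print(fl,robot.solve_ik([.52,-.24,.32],ori(.164,0,fl)),robot.solve_ik([.5687,-.243,.1],ori(.164,0,fl)))
  for L in(0,.2,.35,.6): print(L,robot.solve_ik([.50,.25,.15],ori(.187,L,fl)),robot.solve_ik([.45,.24,.3],ori(.187,L,fl)))
print(robot.read_qpos(),robot.read_tool_pos())
E
```

```text
1 [-0.5726  0.311   0.3287  1.5886  0.      0.8342] [-0.5335  0.4418 -0.0188  1.1102  0.      0.8733]
0 [ 0.32    0.3025 -0.0979  1.1703  0.      1.7038] [0.3324 0.1769 0.1051 1.499  0.     1.7162]
0.2 [ 0.3378  0.1397 -0.3312  0.9021 -0.0298  1.7186] [ 0.354   0.0002 -0.1136  1.2596 -0.033   1.7345]
0.35 [ 0.3539  0.0304 -0.5021  0.6927 -0.057   1.7277] [ 0.374  -0.1256 -0.2754  1.0767 -0.0638  1.7467]
0.6 [ 0.3863 -0.1141 -0.7819  0.3123 -0.112   1.736 ] [ 0.4156 -0.3175 -0.5425  0.7581 -0.1283  1.7605]
-1 [-0.5726  0.311   0.3287  1.5886  0.     -2.3073] [-0.5335  0.4418 -0.0188  1.1102  0.     -2.2683]
0 [ 0.32    0.3025 -0.0979  1.1703  0.     -1.4378] [ 0.3324  0.1769  0.1051  1.499   0.     -1.4254]
0.2 [ 0.3378  0.1397 -0.3312  0.9021 -0.0298 -1.423 ] [ 0.354   0.0002 -0.1136  1.2596 -0.033  -1.4071]
0.35 [ 0.3539  0.0304 -0.5021  0.6927 -0.057  -1.4139] [ 0.374  -0.1256 -0.2754  1.0767 -0.0638 -1.3949]
0.6 [ 0.3863 -0.1141 -0.7819  0.3123 -0.112  -1.4056] [ 0.4156 -0.3175 -0.5425  0.7581 -0.1283 -1.3811]
[-1.3516  0.3136  0.0456  1.3036 -0.      1.4312] [ 0.2018 -0.5382  0.2019]
```

```bash
python3 - <<'E'
from h import *
import pickle
robot.move_ptp([.535,-.255,.25],ori(.164)); print(robot.read_clock())
a=robot.capture("wrist"); robot.move_straight([.56,-.225,.22],max_speed=.2); b=robot.capture("wrist"); print(robot.read_clock())
pickle.dump((a,b),open("c1.pkl","wb"))
for n,c in(("a",a),("b",b)): cv2.imwrite(f"pics/w1{n}.png",c["image"][:,:,::-1])
E
```

```text
1.8667
2.3667
```

View pics/w1a.png

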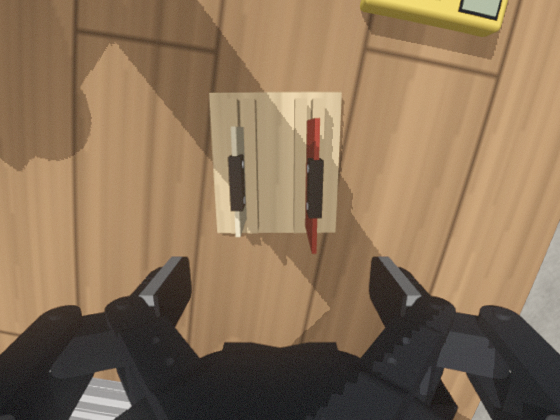

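View pics/w1b.png

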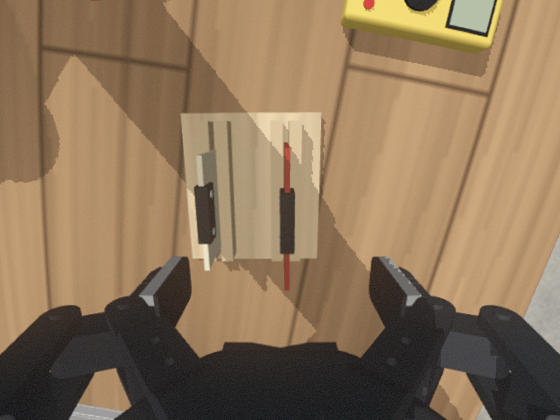

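View a shows the red plate's bar at about (315,188) and the cream bar at (237,183). View b shows the red bar at (287,221) and the plate nearly edge-on. I'll read both more closely.

```bash
python3 - <<'E'
from h import *
import pickle
a,b=pickle.load(open("c1.pkl","rb"))
A=cv2.resize(a["image"][100:265,270:350,::-1],None,fx=3.6,fy=3.6,interpolation=3)
A=cv2.resize(a["image"][110:260,280:345,::-1],None,fx=4,fy=4,interpolation=2)
B=cv2.resize(b["image"][140:290,255:320,::-1],None,fx=4,fy=4,interpolation=2)
cv2.imwrite("pics/w1ab.png",np.hstack([A,B]))
E
```

```text
(no output)
```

View pics/w1ab.png

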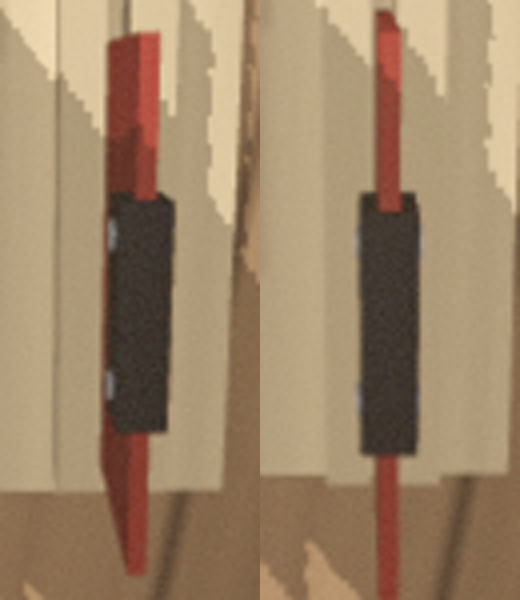

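```bash
python3 - <<'E'
from h import *
import pickle
a,b=pickle.load(open("c1.pkl","rb"))
g=lambda u,v,x,y:((u+.5)/4-.5+x,(v+.5)/4-.5+y)
pts={"plate far":((150,33),(389,26)),"plate near":((137,574),None),"bar far":((147,202),(388,208)),"bar near":((140,432),(388,455))}
for k,(p,q) in pts.items():
    pa=g(*p,280,110); 
    print(k,"A",atz(a,[pa],.122 if "pl" in k else .124)[0],end=" ")
    if q: 
        qb=g(q[0]-260,q[1],255,140); print("B",atz(b,[qb],.122 if "pl" in k else .124)[0],"tri",tri([(a,pa),(b,qb)]))
q=g(387-260,599,255,140)
pf=atz(b,[g(389-260,26,255,140)],.122)[0];pn=atz(b,[q],.122)[0];print("\nB yaw",np.arctan2(-(pf-pn)[0],(pf-pn)[1]))
pf=atz(a,[g(150,33,280,110)],.122)[0];pn=atz(a,[g(137,574,280,110)],.122)[0];print("A yaw",np.arctan2(-(pf-pn)[0],(pf-pn)[1]),np.linalg.norm(pf-pn),(pf+pn)/2)
E
```

```text
plate far A [ 0.5569 -0.1764  0.122 ] B [ 0.5566 -0.1748  0.122 ] tri [ 0.5573 -0.1756  0.1137]
plate near A [ 0.5804 -0.3138  0.122 ] bar far A [ 0.5636 -0.2158  0.124 ] B [ 0.5632 -0.2145  0.124 ] tri [ 0.5639 -0.216   0.1182]
bar near A [ 0.5732 -0.274   0.124 ] B [ 0.5734 -0.2739  0.124 ] tri [ 0.5734 -0.2742  0.1232]

B yaw 0.1673475134723143
A yaw 0.1695492572232124 0.13932625160678297 [ 0.5687 -0.2451  0.122 ]
```

```bash
python3 - <<'E'
from h import *
import pickle
robot.move_ptp([.49,.22,.25],ori(.187)); a=robot.capture("wrist"); robot.move_straight([.53,.26,.22],max_speed=.2); b=robot.capture("wrist"); print(robot.read_clock())
pickle.dump((a,b),open("c2.pkl","wb"))
for n,c in(("a",a),("b",b)): cv2.imwrite(f"pics/w2{n}.png",c["image"][:,:,::-1])
E
```

```text
4.5917
```

View pics/w2a.png

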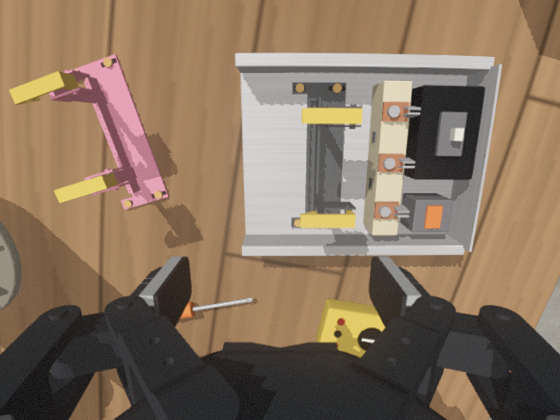

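View pics/w2b.png

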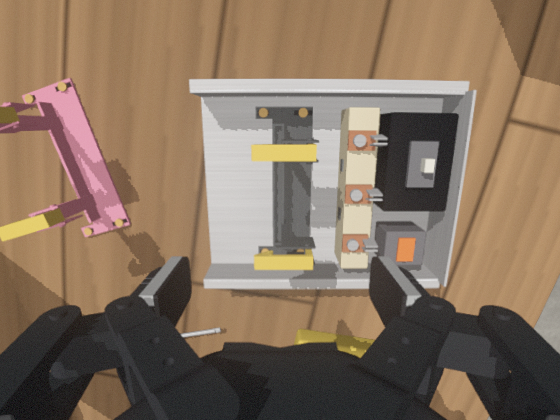

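In view a the tray walls run from (237,60) to (492,62) and from (243,248) to (463,250), and the yellow catches are at about (332,116) and (328,220). Next I'll enlarge both views.

```bash
python3 - <<'E'
from h import *
import pickle
a,b=pickle.load(open("c2.pkl","rb"))
crop(a["image"],230,40,420,265,2.6,"pics/w2ac.png")
crop(a["image"],285,70,375,240,3.5,"pics/w2ad.png")
A=cv2.resize(a["image"][75:235,285:385,::-1],None,fx=3.7,fy=3.7,interpolation=2)
B=cv2.resize(b["image"][100:275,245:345,::-1],None,fx=3.4,fy=3.4,interpolation=2)
B=cv2.copyMakeBorder(B,0,max(0,A.shape[0]-B.shape[0]),0,0,0)[:max(A.shape[0],1)]
cv2.imwrite("pics/w2z.png",np.hstack([A,B]))
A=cv2.resize(a["image"][40:265,230:500,::-1],None,fx=2.6,fy=2.6,interpolation=2);cv2.imwrite("pics/w2tray.png",A)
E
```

```text
(no output)
```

View pics/w2z.png

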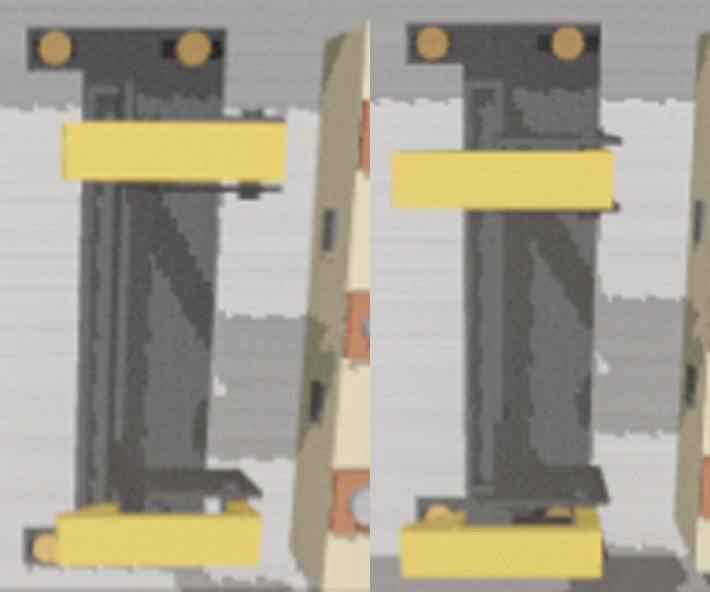

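View pics/w2tray.png

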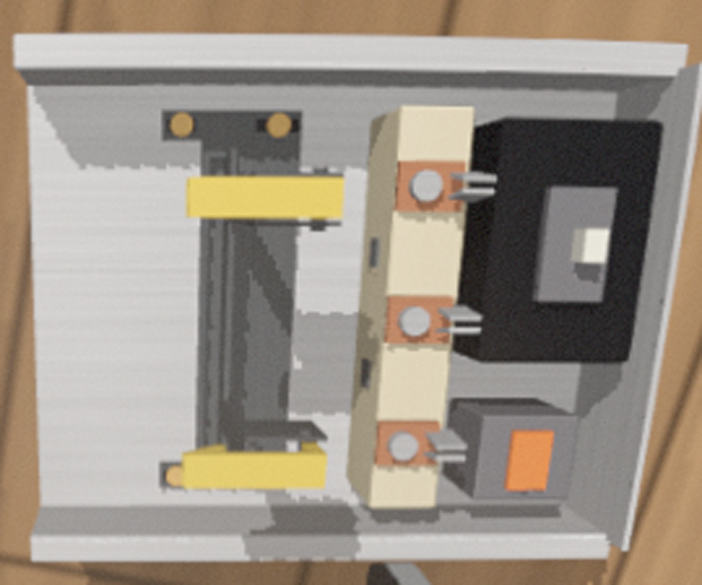

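```bash
python3 - <<'E'
from h import *
import pickle
a,b=pickle.load(open("c2.pkl","rb"))
g=lambda p,s,x,y:((p[0]+.5)/s-.5+x,(p[1]+.5)/s-.5+y)
A=[g(p,3.7,285,75) for p in((63,123),(63,180),(57,515),(57,566))]
B=[g((p[0]-370,p[1]),3.4,245,100) for p in((391,151),(391,208),(401,527),(401,578))]
for n,c,q in(("A",a,A),("B",b,B)):
    P=atz(c,q,.126);l=(P[0]+P[1])/2;r=(P[2]+P[3])/2;v=l-r
    print(n,l,r,np.linalg.norm(v),"yaw",np.arctan2(-v[0],v[1]),"mid",(l+r)/2)
for i in range(4): print(tri([(a,A[i]),(b,B[i])]))
T=[g(p,2.6,230,40) for p in((14,34),(687,45),(32,560),(607,557),(20,68),(36,537))]
P=atz(a,T,.05);print(P)
v=P[1]-P[0];print("yaw left",np.arctan2(v[1],v[0]));v=P[3]-P[2];print("yaw right",np.arctan2(v[1],v[0]))
v=P[0]-P[2];print("front",np.arctan2(-v[0],v[1]),np.linalg.norm(v),(P[0]+P[2])/2); v=P[4]-P[5];print(np.linalg.norm(v))
F=atz(a,[g(p,2.6,230,40) for p in((28,85),(41,505))],.004);print(F,F.mean(0))
S=[g(p,3.7,285,75) for p in ((55,48),(193,48))];print("screws",atz(a,S,.008))
E
```

```text
A [0.496  0.2982 0.126 ] [0.5154 0.1965 0.126 ] 0.10356191274728574 yaw 0.18835167158874194 mid [0.5057 0.2474 0.126 ]
B [0.4961 0.2985 0.126 ] [0.5155 0.1967 0.126 ] 0.10368321919761418 yaw 0.18857182003786674 mid [0.5058 0.2476 0.126 ]
[0.4947 0.3053 0.1228]
[0.4973 0.2914 0.1263]
[0.5142 0.2029 0.1226]
[0.5168 0.1896 0.1272]
[[0.4127 0.3555 0.05  ]
 [0.707  0.4106 0.05  ]
 [0.4586 0.1126 0.05  ]
 [0.7531 0.1687 0.05  ]
 [0.4174 0.3423 0.05  ]
 [0.4586 0.1256 0.05  ]]
yaw left 0.18508397214183686
yaw right 0.188113200753034
front 0.18667323427348181 0.24719690555799664 [0.4356 0.2341 0.05  ]
0.22058725312729077
[[0.4151 0.3424 0.004 ]
 [0.4561 0.1258 0.004 ]] [0.4356 0.2341 0.004 ]
screws [[0.4934 0.3377 0.008 ]
 [0.5408 0.3468 0.008 ]]
```

```bash
python3 - <<'E'
from h import *
import pickle
robot.move_ptp([.5685,-.245,.20],ori(.168)); robot.move_gripper(.045)
robot.move_straight([.5685,-.245,.0945],max_speed=.12)
print(robot.read_clock(),robot.read_force(),robot.read_tool_pos())
robot.move_gripper(0.0); print(robot.read_clock(),robot.read_width(),robot.read_force())
c=robot.capture("scene");crop(c["image"],130,200,290,360,3.7,"pics/g1.png")
E
```

```text
7.9417 [ 0.997  -0.1052  0.0157] [ 0.5691 -0.2454  0.0953]
8.4333 -1.2106715061486364e-05 [ 0.446  -0.1527  4.291 ]
```

View pics/g1.png

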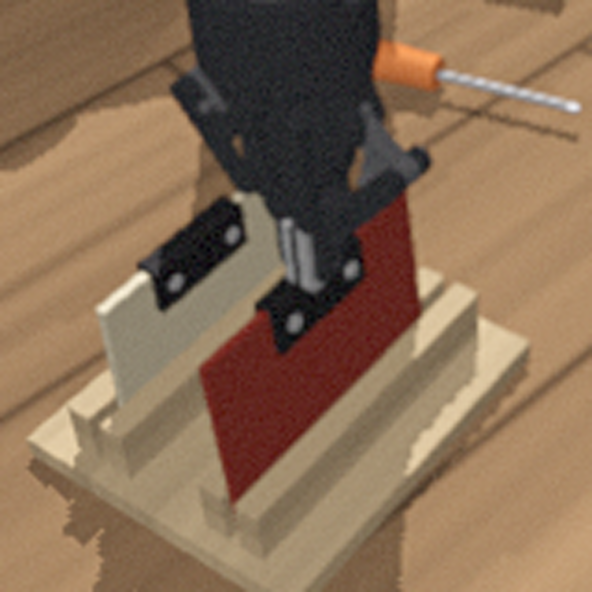

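```bash
python3 - <<'E'
from h import *
w=robot.capture("wrist");crop(w["image"],140,150,420,350,2.8,"pics/g2.png")
t=robot.capture("top");crop(t["image"],320,130,460,250,5,"pics/g3.png")
print(robot.read_tool_pos(),robot.read_tcp_rot(),robot.read_width(),robot.read_force(),robot.read_wrist_torque())
E
```

```text
[ 0.5691 -0.2453  0.0953] [3.1402 0.001  1.7388] -3.9458936473286145e-05 [1.4738 0.6446 5.773 ] [ 0.128  -0.1107  0.007 ]
```

View pics/g2.png

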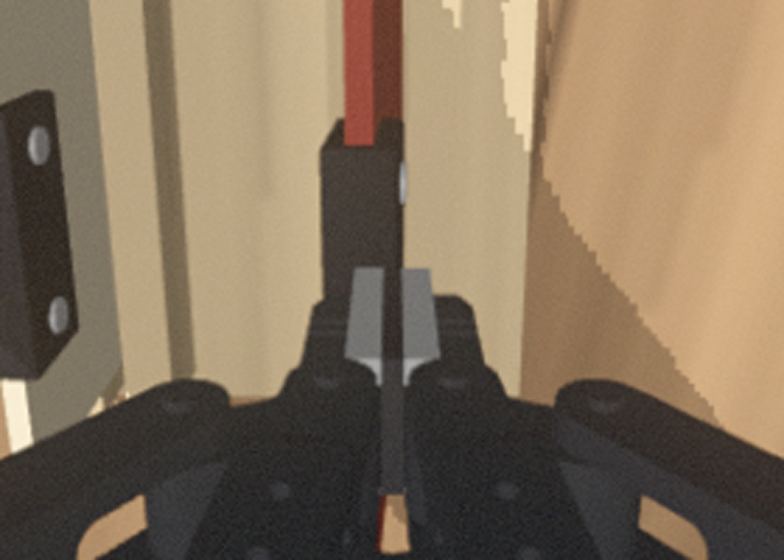

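View pics/g3.png

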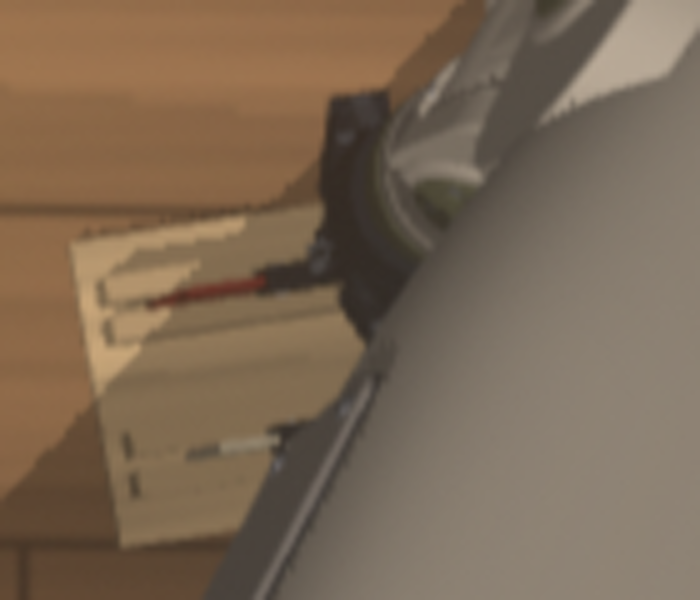

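```bash
python3 - <<'E'
from h import *
w=robot.capture("wrist");s=robot.capture("scene")
im=w["image"].copy()
p=robot.read_tool_pos();R=Ro.from_euler('xyz',robot.read_tcp_rot())
def T(x,y,z):return p+R.apply([x,y,z])
yv=.168;ux=np.array([np.cos(yv),np.sin(yv),0]);uy=np.array([-np.sin(yv),np.cos(yv),0])
bar=[np.array([.5685,-.245,z])+a*ux*.007+b*uy*.03 for z in(.124,.098) for a in(-1,1) for b in(-1,1)]
for n,c in(("w",w),("s",s)):
    im=cv2.resize(c["image"][:,:,::-1],None,fx=4,fy=4,interpolation=2)
    for q in proj(c,bar): cv2.circle(im,tuple(int(v*4+2) for v in q),4,(0,255,0),-1)
    for q,col in zip(proj(c,[T(0,0,0),T(0,0,-.019),T(.011,0,0),T(-.011,0,0)]),((255,0,255),(255,255,0),(0,255,255),(0,255,255))): cv2.circle(im,tuple(int(v*4+2) for v in q),4,col,-1)
    x,y=(760,700) if n=="w" else (550,850)
    cv2.imwrite(f"pics/dbg_{n}.png",im[y:y+600,x:x+700])
print(robot.read_width())
E
```

```text
-0.00016494174867469574
```

View pics/dbg_w.png

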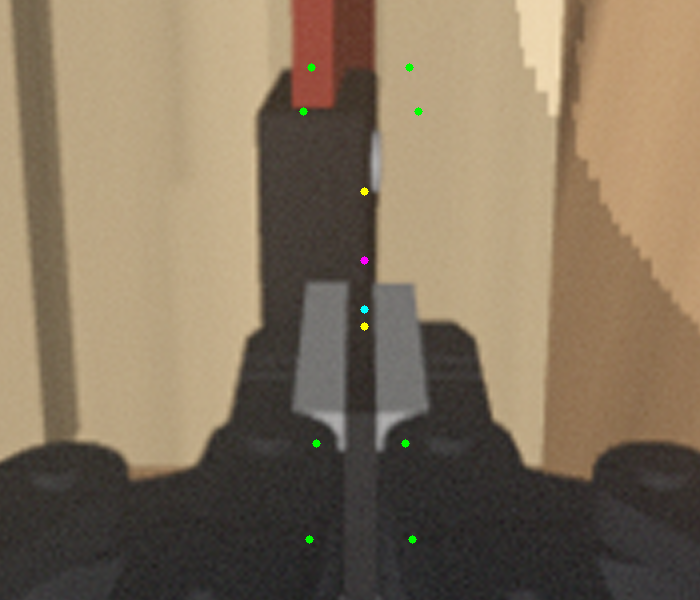

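View pics/dbg_s.png

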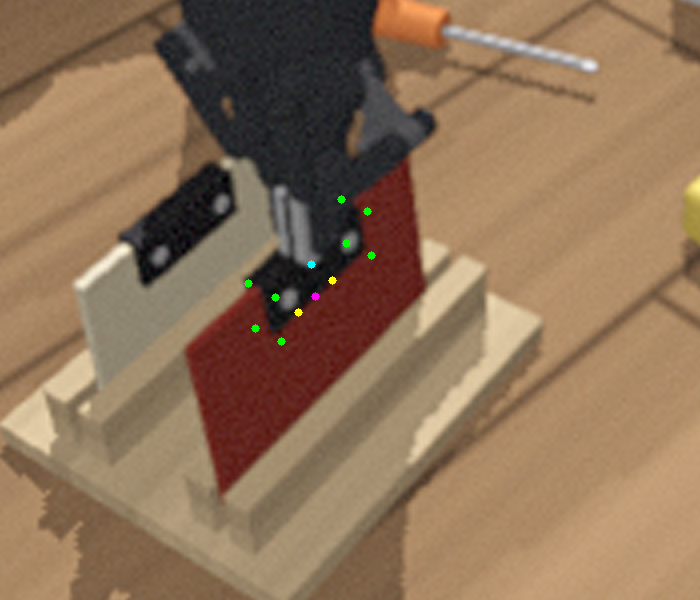

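```bash
python3 - <<'E'
from h import *
import pickle
a,b=pickle.load(open("c2.pkl","rb"))
# tool pose at b: [.53,.26,.22], ori(.187)
for pos,c in(([.49,.22,.25],a),):
    R=Ro.from_euler('xyz',ori(.187))
    for z in(0,-.013,-.019,-.032,-.045):
        print(z,proj(c,[np.array(pos)+R.apply([x,y,z]) for x in(.011,-.011) for y in(-.0425,.0425)]).round(0).tolist())
w=robot.capture("wrist")
p=robot.read_tool_pos();R=Ro.from_euler('xyz',robot.read_tcp_rot())
for z in(0,-.013,-.019,-.032,-.045):
    print(z,proj(w,[p+R.apply([x,0,z]) for x in(.011,-.011)]).round(1).tolist())
E
```

```text
0 [[209.0, 221.0], [351.0, 221.0], [211.0, 255.0], [349.0, 255.0]]
-0.013 [[204.0, 228.0], [356.0, 228.0], [206.0, 264.0], [354.0, 264.0]]
-0.019 [[201.0, 231.0], [359.0, 231.0], [204.0, 269.0], [356.0, 269.0]]
-0.032 [[194.0, 240.0], [366.0, 240.0], [198.0, 280.0], [362.0, 280.0]]
-0.045 [[187.0, 251.0], [374.0, 250.0], [191.0, 293.0], [370.0, 293.0]]
0 [[280.7, 222.3], [280.6, 256.2]]
-0.013 [[280.7, 229.4], [280.7, 265.5]]
-0.019 [[280.8, 233.0], [280.7, 270.3]]
-0.032 [[280.8, 241.9], [280.8, 281.8]]
-0.045 [[280.9, 252.4], [280.8, 295.3]]
```

```bash
python3 - <<'E'
from h import *
robot.move_straight([.5685,-.245,.145],max_speed=.15)
print(robot.read_tool_pos(),robot.read_force(),robot.read_width())
w=robot.capture("wrist");s=robot.capture("scene")
crop(w["image"],180,130,380,330,3,"pics/r_w.png");crop(s["image"],130,170,290,350,3.3,"pics/r_s.png")
p=robot.read_tool_pos();R=Ro.from_euler('xyz',robot.read_tcp_rot())
for z in(0,-.013,-.019,-.032,-.045):
  P=[p+R.apply([x,0,z]) for x in(.011,-.011)]
  print(z,((proj(w,P)-[180,130])*3).round(0).tolist(),((proj(s,P)-[130,170])*3.3).round(0).tolist())
E
```

```text
[ 0.5683 -0.245   0.1444] [ 0.8328 -0.217  -0.2069] -5.9928558993923306e-05
0 [[299.0, 272.0], [299.0, 374.0]] [[289.0, 301.0], [260.0, 326.0]]
-0.013 [[299.0, 293.0], [299.0, 401.0]] [[287.0, 281.0], [258.0, 307.0]]
-0.019 [[299.0, 304.0], [299.0, 415.0]] [[286.0, 272.0], [257.0, 298.0]]
-0.032 [[299.0, 330.0], [299.0, 449.0]] [[284.0, 253.0], [254.0, 278.0]]
-0.045 [[299.0, 361.0], [299.0, 489.0]] [[281.0, 232.0], [252.0, 258.0]]
```

View pics/r_w.png

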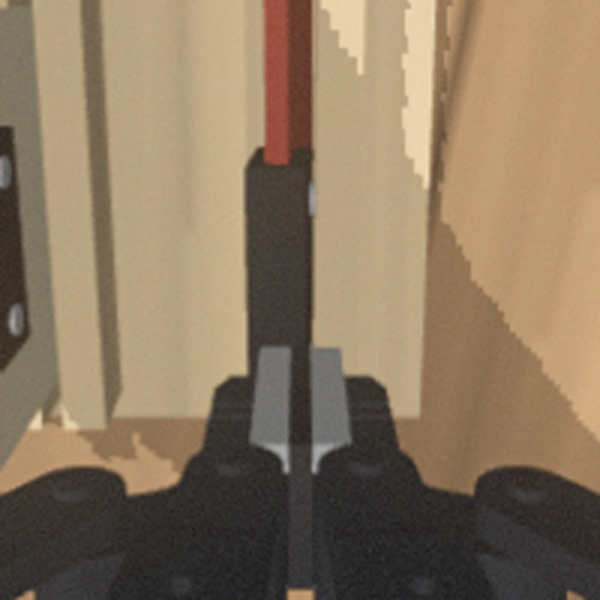

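View pics/r_s.png

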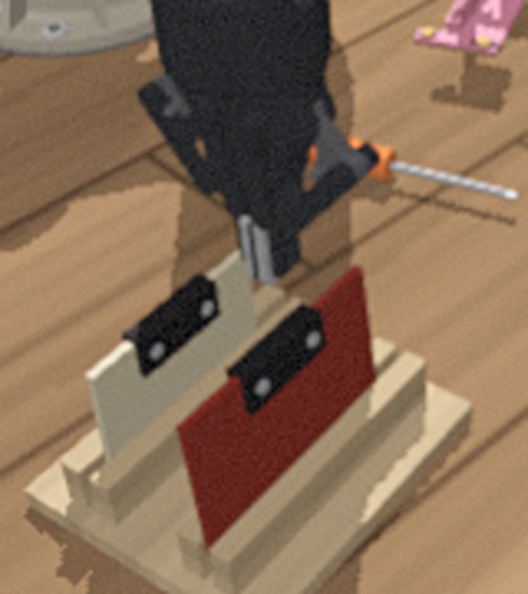

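The closed fingertips appear about 30 mm behind the reported TCP. The scene view puts them at about -30 mm, the wrist view at about -37 mm, and contact with the bar top at about -29 mm. The fingers therefore shut just above the bar. I'll regrasp about 28 mm lower and check the result.

```bash
python3 - <<'E'
from h import *
robot.move_straight([.5665,-.245,.165],max_speed=.15)
robot.move_gripper(.045)
for z in(.09,.067):
    robot.move_straight([.5665,-.245,z],max_speed=.1); print(robot.read_force(),robot.read_tool_pos())
robot.move_gripper(0.0); print(robot.read_clock(),robot.read_width(),robot.read_force())
w=robot.capture("wrist");s=robot.capture("scene")
crop(w["image"],180,130,380,330,3,"pics/r_w2.png");crop(s["image"],130,170,290,350,3.3,"pics/r_s2.png")
E
```

```text
[-0.3449  0.058   0.0183] [ 0.567  -0.2453  0.0907]
[-0.3046  0.0488  0.0049] [ 0.5663 -0.2448  0.0669]
11.7667 0.01323873494999483 [ 0.4727 -0.5857  3.1085]
```

View pics/r_w2.png

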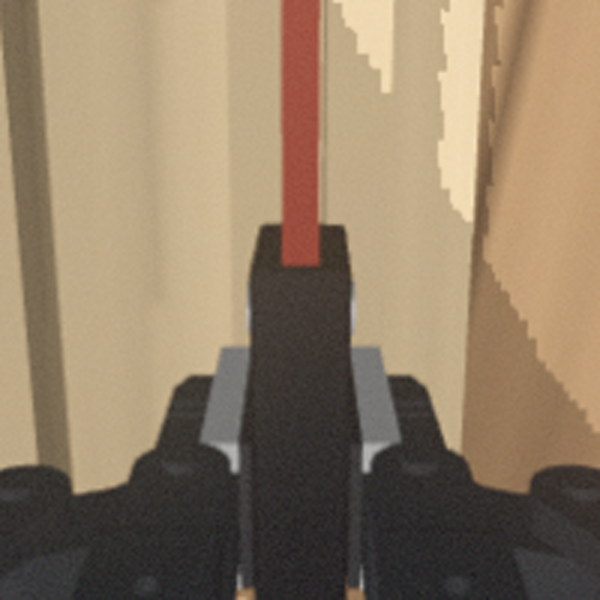

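View pics/r_s2.png

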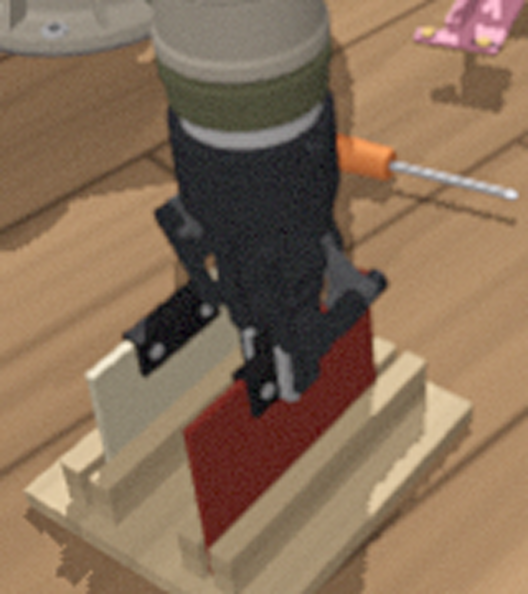

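```bash
python3 - <<'E'
from h import *
print(robot.read_tool_pos(),robot.read_force())
p=robot.read_tool_pos()
robot.move_straight([p[0],p[1],.19],max_speed=.12); print(robot.read_force(),robot.read_width())
s=robot.capture("scene");w=robot.capture("wrist");crop(s["image"],130,120,300,350,2.6,"pics/l_s.png")
crop(w["image"],180,130,380,330,3,"pics/l_w.png");print(robot.read_clock())
E
```

```text
[ 0.5674 -0.2454  0.068 ] [2.0582 0.1257 5.458 ]
[-0.363   0.0459 -0.5259] 0.012912210322828948
13.1417
```

View pics/l_s.png

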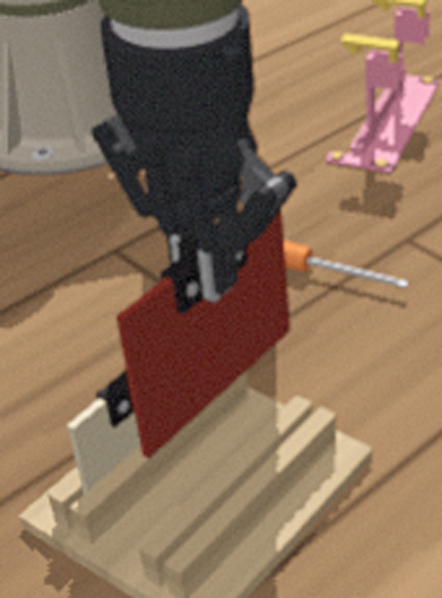

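View pics/l_w.png

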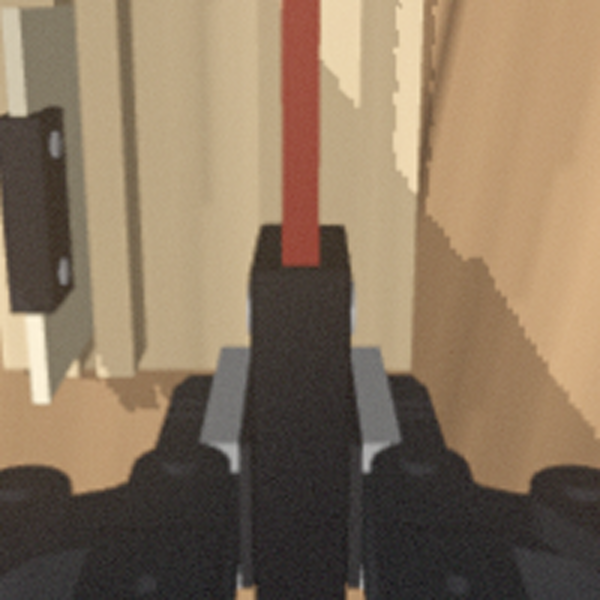

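```bash
cat >> h.py <<'E'
O=np.array([.5339,.2527]);Y=.1875
UX=np.array([np.cos(Y),np.sin(Y)]);UY=np.array([-np.sin(Y),np.cos(Y)])
H=.056
def foot(xf,zf,L,y=0.):   # TCP for plate foot at unit (xf,y,zf), lean L
    xy=O+UX*(xf-H*np.sin(L))+UY*y
    return np.array([xy[0],xy[1],zf+H*np.cos(L)])
def unit(p): r=np.asarray(p)[:2]-O; return np.array([r@UX,r@UY,p[2]])
def footnow():
    p=robot.read_tool_pos();R=Ro.from_euler('xyz',robot.read_tcp_rot());return unit(p+R.apply([0,0,H]))
E
python3 - <<'E'
from h import *
L=.31
for x in(-.045,-.004):
  for z in(.2,.06,.022,.008): print(x,z,robot.solve_ik(foot(x,z,L),ori(Y,L)))
for LL in (.2,.1,0): print(LL,robot.solve_ik(foot(-.004,.008,LL),ori(Y,LL)))
p=robot.read_tool_pos()
robot.move_straight([p[0],p[1],.26],max_speed=.25)
robot.move_ptp(foot(-.045,.2,L),ori(Y,L)); print(robot.read_clock(),footnow(),robot.read_force())
for n in("scene","top"):
  c=robot.capture(n); cv2.imwrite(f"pics/ap_{n}.png",c["image"][:,:,::-1])
E
```

```text
-0.045 0.2 [ 0.3514 -0.0474 -0.3044  1.0077 -0.0498  1.727 ]
-0.045 0.06 [ 0.3514  0.0365 -0.5777  0.6505 -0.0498  1.727 ]
-0.045 0.022 [ 0.3514  0.0782 -0.6392  0.5473 -0.0498  1.727 ]
-0.045 0.008 [ 0.3514  0.0957 -0.6604  0.5086 -0.0498  1.727 ]
-0.004 0.2 [ 0.3371  0.0285 -0.2295  1.0061 -0.0455  1.7134]
-0.004 0.06 [ 0.3371  0.1097 -0.497   0.6574 -0.0455  1.7134]
-0.004 0.022 [ 0.3371  0.1492 -0.5562  0.5587 -0.0455  1.7134]
-0.004 0.008 [ 0.3371  0.1657 -0.5765  0.5218 -0.0455  1.7134]
0.2 [ 0.3251  0.2438 -0.4329  0.6959 -0.0272  1.7056]
0.1 [ 0.3155  0.3236 -0.2991  0.8488 -0.0127  1.6981]
0 [ 0.307   0.4105 -0.1615  0.9988  0.      1.6903]
15.375 [-0.0444 -0.0007  0.2   ] [ 0.8018  0.0481 -1.3781]
```

View pics/ap_scene.png

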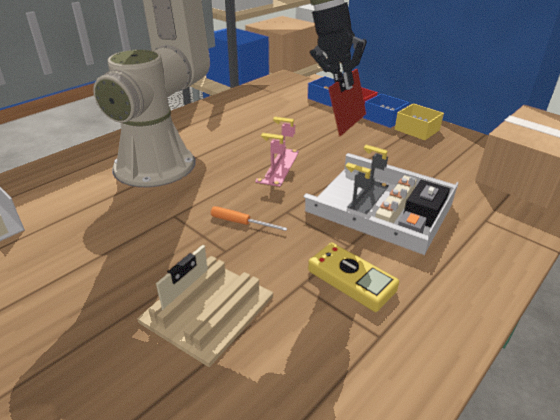

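The plate hangs leaning over the tray, with its lower corner at (345,132), and the cream plate is still in place. I'll descend in front of the catches now.

```bash
python3 - <<'E'
from h import *
L=.31
robot.move_straight(foot(-.045,.06,L),max_speed=.2);robot.move_straight(foot(-.045,.0225,L),max_speed=.08)
print(robot.read_clock(),footnow(),robot.read_force())
c=robot.capture("scene"); crop(c["image"],280,30,470,260,2.6,"pics/dn_s.png")
c=robot.capture("wrist"); cv2.imwrite("pics/dn_w.png",c["image"][:,:,::-1])
E
```

```text
16.9417 [-0.0445  0.0001  0.0231] [ 0.673  -0.7664 -0.6247]
```

View pics/dn_s.png

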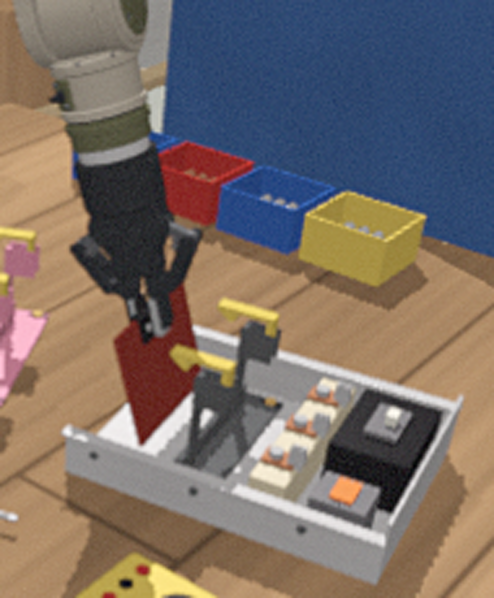

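View pics/dn_w.png

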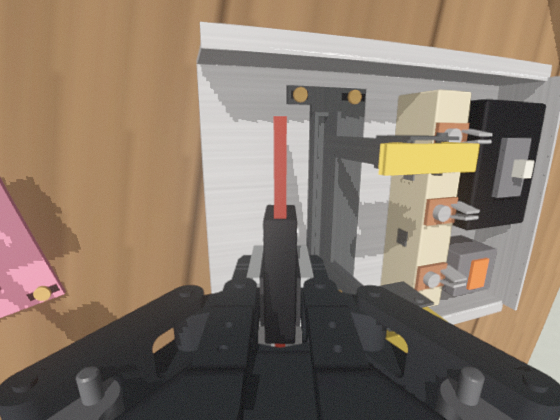

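```bash
python3 - <<'E'
from h import *
L=.31
robot.move_straight(foot(-.030,.0225,L),max_speed=.06)
x=-.030;f0=None
base=[]
while x<.012:
    x+=.0015 if x<-.014 else .0008
    robot.move_straight(foot(x,.0225,L),max_speed=.03)
    f=robot.read_force();fx=f[:2]@UX
    base.append(fx); b=np.median(base[:6])
    if x>-.016: print(round(x,4),footnow(),round(fx-b,2),f.round(1))
    if abs(fx-b)>4: break
print(robot.read_clock())
E
```

```text
-0.015 [-0.0149  0.      0.0225] -0.19 [-0.1 -0.4 -1.5]
-0.0135 [-0.0133 -0.      0.0225] 0.9 [ 0.7  0.9 -1.6]
-0.0127 [-0.0126 -0.      0.0225] -0.34 [-0.4  0.2 -1.7]
-0.0119 [-0.0118 -0.      0.0225] -0.29 [-0.2 -0.7 -2.4]
-0.0111 [-0.011  -0.      0.0225] -0.24 [-0.1 -0.6 -1.5]
-0.0103 [-0.0102  0.      0.0225] -0.47 [-0.5  0.1 -1.8]
-0.0095 [-0.0094 -0.      0.0225] -0.49 [-0.5  0.2 -1.8]
-0.0087 [-0.0086  0.      0.0225] -0.08 [-0.3  0.9 -1.6]
-0.0079 [-0.0078 -0.      0.0225] -0.49 [-0.5  0.2 -1.5]
-0.0071 [-0.007   0.      0.0225] 0.0 [-0.1  0.6 -1.2]
-0.0063 [-0.0062  0.      0.0225] 0.1 [ 0.2 -0.5 -1.5]
-0.0055 [-0.0054  0.      0.0225] -0.07 [-0.  -0.2 -1.4]
-0.0047 [-0.0048 -0.      0.0224] -0.66 [-0.6 -0.5 -1.2]
-0.0039 [-0.0046  0.      0.0222] -2.27 [-2.2 -0.4  0.1]
-0.0031 [-0.0043  0.      0.022 ] -5.5 [-5.2 -1.9  1.6]
23.4417
```

```bash
python3 - <<'E'
from h import *
L=.31
robot.move_straight(foot(-.0053,.0225,L),max_speed=.03)
f0=robot.read_force();print(f0,footnow())
for z in [.019,.017,.016,.015,.014,.013,.012,.011,.0102,.0095,.009,.0085,.008]:
    robot.move_straight(foot(-.0053,z,L),max_speed=.03)
    f=robot.read_force();print(z,footnow(),(f-f0).round(1))
    if (f-f0)[2]>4: break
print(robot.read_clock())
c=robot.capture("scene"); crop(c["image"],280,30,470,260,2.6,"pics/ft_s.png")
c=robot.capture("wrist"); cv2.imwrite("pics/ft_w.png",c["image"][:,:,::-1])
E
```

```text
[-1.4535  0.1691 -1.7973] [-0.0047  0.      0.0228]
0.019 [-0.0048 -0.0001  0.019 ] [ 0.8  0.4 -0.4]
0.017 [-0.0051 -0.      0.0169] [ 2.5 -0.4  0.3]
0.016 [-0.0052 -0.      0.016 ] [ 1.8 -1.1  0.8]
0.015 [-0.0054 -0.      0.0149] [ 2.6 -0.6  0.7]
0.014 [-0.0054 -0.      0.0139] [-0.  -0.3  0.1]
0.013 [-0.0054 -0.      0.0129] [ 1.4 -0.5  0.3]
0.012 [-0.0054 -0.      0.0119] [ 0.4  0.3 -0.3]
0.011 [-0.0054 -0.      0.0109] [ 0.9 -0.4  0.4]
0.0102 [-0.0054  0.      0.0101] [ 1.1 -0.2 -0.1]
0.0095 [-0.0054 -0.      0.0094] [ 2.1 -0.8 -0.4]
0.009 [-0.0054  0.      0.0089] [1.6 0.1 0.2]
0.0085 [-0.0053 -0.      0.0084] [ 2. -1. -0.]
0.008 [-0.0051  0.      0.0083] [ 0.3 -0.4  3.4]
26.9583
```

View pics/ft_s.png

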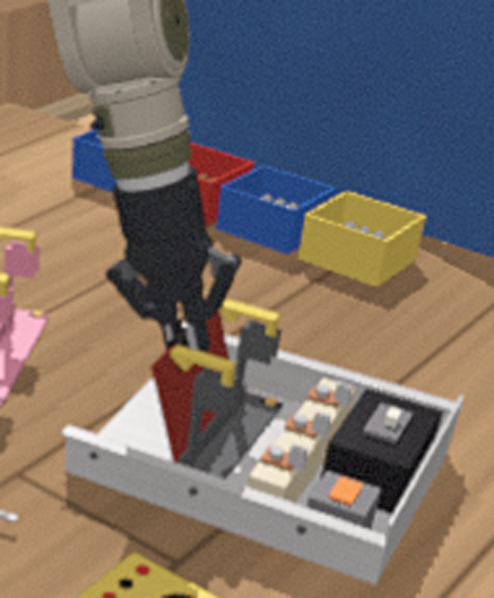

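View pics/ft_w.png

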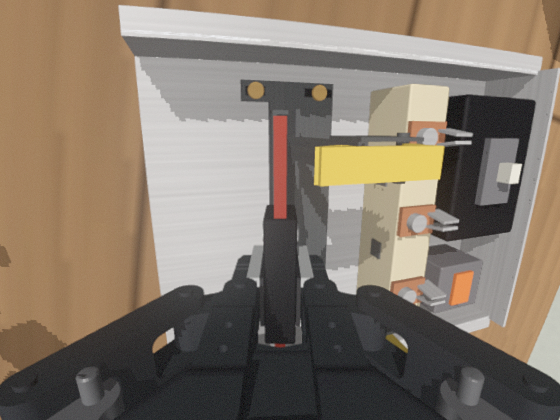

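```bash
python3 - <<'E'
from h import *
d=-.0027
robot.dwell(.15)
f0=np.array([-.6,-.0,-1.8])
for L in [.27,.23,.19,.16,.13,.10,.07,.04,.02,0.0,-.012]:
    robot.move_straight(foot(d-.0025*np.cos(L)-.0002,.0077+.0025*np.sin(max(L,0)),L),ori(Y,L),max_speed=.03)
    f=robot.read_force()-f0
    print(L,footnow(),"fx",round(f[:2]@UX,1),"fy",round(f[:2]@UY,1),"fz",round(f[2],1),"M",robot.read_wrist_torque().round(2))
    if np.linalg.norm(f)>35: print("stop");break
print(robot.read_clock())
c=robot.capture("scene"); crop(c["image"],280,30,470,260,2.6,"pics/up_s.png")
c=robot.capture("wrist"); cv2.imwrite("pics/up_w.png",c["image"][:,:,::-1])
E
```

```text
0.27 [-0.0048 -0.      0.0084] fx -0.2 fy -0.2 fz 5.6 M [-0.07  0.37 -0.04]
0.23 [-0.0048  0.      0.0083] fx 0.3 fy 0.3 fz 4.9 M [-0.08  0.18  0.  ]
0.19 [-0.0048  0.      0.0082] fx 0.6 fy 0.1 fz 5.9 M [ 0.03 -0.12 -0.02]
0.16 [-0.0049  0.      0.0082] fx 1.9 fy -0.1 fz 4.4 M [ 0.02 -0.26  0.01]
0.13 [-0.0055  0.      0.0081] fx -1.0 fy 0.5 fz 8.4 M [-0.1   0.12  0.03]
0.1 [-0.006   0.0001  0.0081] fx -2.0 fy -0.9 fz 10.3 M [-0.12  0.51 -0.04]
0.07 [-0.0062  0.0001  0.0081] fx -1.6 fy -0.9 fz 10.0 M [-0.14  0.66 -0.01]
0.04 [-0.0059  0.0001  0.008 ] fx -1.5 fy -0.6 fz 9.3 M [-0.16  0.85  0.  ]
0.02 [-0.0061  0.0001  0.008 ] fx -1.4 fy 0.7 fz 10.6 M [-0.18  0.78 -0.02]
0.0 [-0.0061  0.0001  0.008 ] fx -2.7 fy 0.6 fz 10.9 M [-0.2   0.8  -0.02]
-0.012 [-0.0062  0.0001  0.008 ] fx -2.0 fy -0.6 fz 10.7 M [-0.17  0.7  -0.03]
29.9583
```

View pics/up_s.png

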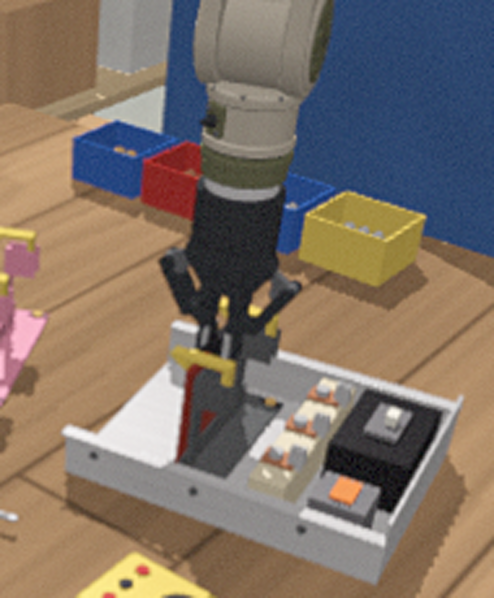

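View pics/up_w.png

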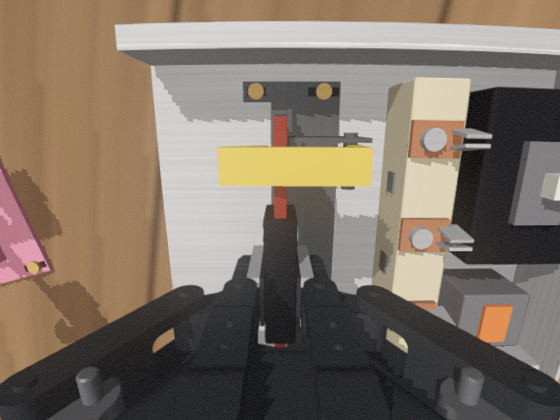

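```bash
python3 - <<'E'
from h import *
c=robot.capture("scene"); crop(c["image"],325,120,405,220,6,"pics/up_s2.png")
print(robot.read_tcp_rot(), ori(Y,0),robot.read_width())
t=robot.capture("top");crop(t["image"],140,150,250,250,5,"pics/up_t.png")
E
```

```text
[-3.1303 -0.      1.7585] [3.1416 0.     1.7583] 0.013186706911713615
```

View pics/up_s2.png

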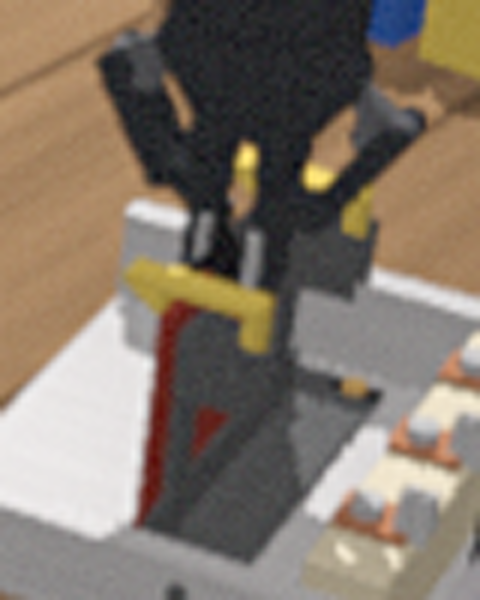

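View pics/up_t.png

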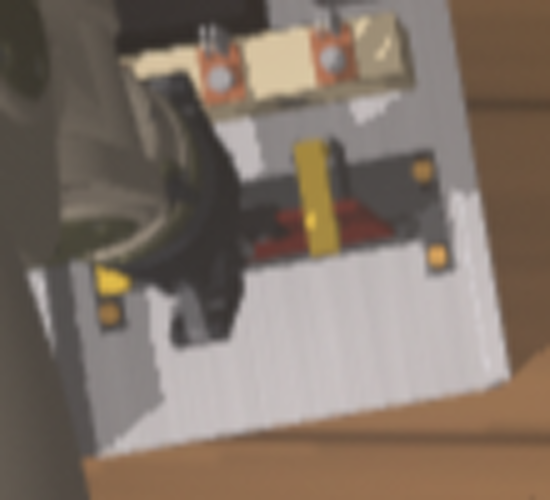

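```bash
python3 - <<'E'
from h import *
robot.move_gripper(.04); print(robot.read_clock(),robot.read_force(),robot.read_width())
p=robot.read_tool_pos()
robot.move_straight([p[0],p[1],p[2]+.05],max_speed=.06)
robot.move_straight([p[0],p[1],p[2]+.12],max_speed=.15)
print(robot.read_clock(),robot.read_force(),p)
w=robot.capture("wrist"); cv2.imwrite("pics/e_w.png",w["image"][:,:,::-1])
c=robot.capture("scene"); crop(c["image"],315,120,405,220,6,"pics/e_s.png")
E
```

```text
30.5333 [-0.1049  0.4146 -0.5641] 0.039757198262599235
32.125 [-0.5859 -0.1602 -0.1481] [0.5288 0.2517 0.0631]
```

View pics/e_w.png

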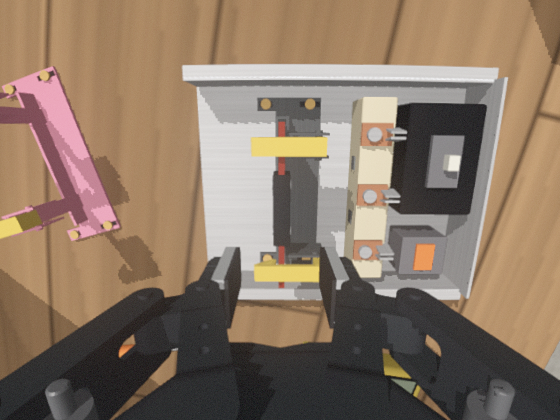

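View pics/e_s.png

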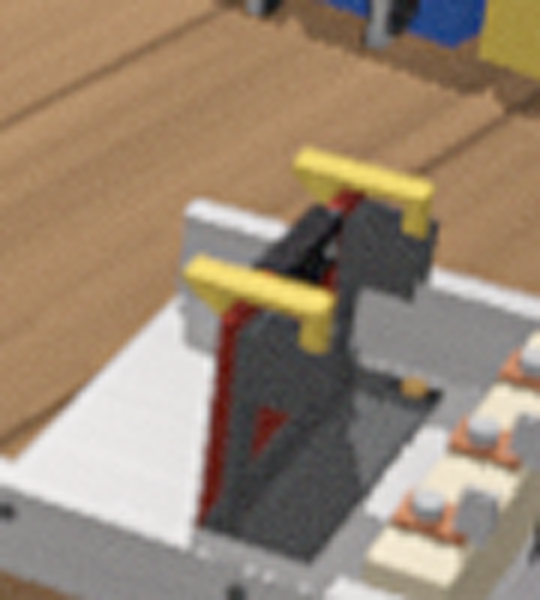

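```bash
python3 - <<'E'
from h import *
import pickle
c=robot.capture("scene");w=robot.capture("wrist")
d=-.0025
def U(x,y,z): q=O+UX*x+UY*y; return [q[0],q[1],z]
pts={}
for nm,L in(("up",0),("lean.07",.07)):
    P=[U(d-.005*np.cos(L)*k-h*np.sin(L),y,.008+h*np.cos(L)) for h in(0,.110) for y in(-.07,.07) for k in(0,1)]
    pts[nm]=P
S=8;x0,y0=325,120
im=cv2.resize(c["image"][y0:y0+75,x0:x0+95,::-1],None,fx=S,fy=S,interpolation=2)
im=cv2.resize(c["image"][y0:y0+100,x0:x0+80,::-1],None,fx=6,fy=6,interpolation=2);S=6
for nm,col in(("up",(0,255,0)),("lean.07",(255,0,255))):
    for q in proj(c,pts[nm]): cv2.circle(im,tuple(int((v+.5)*S) for v in q-[x0,y0]),2,col,-1)
old=pickle.load(open("c0.pkl","rb"))["scene"]["image"][y0:y0+100,x0:x0+80,::-1]
im2=cv2.resize(old,None,fx=3.5,fy=3.5,interpolation=2);new2=cv2.resize(c["image"][y0:y0+100,x0:x0+80,::-1],None,fx=3.5,fy=3.5,interpolation=2)
cv2.imwrite("pics/chk.png",im)
cv2.imwrite("pics/chk2.png",np.hstack([im2,new2]))
x0,y0=235,90
im=cv2.resize(w["image"][y0:y0+220,x0:x0+110,::-1],None,fx=2.7,fy=2.7,interpolation=2)
im3=im.copy()
for nm,col in(("up",(0,255,0)),("lean.07",(255,0,255))):
    for q in proj(w,pts[nm][4:]): cv2.circle(im3,tuple(int((v+.5)*2.7) for v in q-[x0,y0]),2,col,-1)
cv2.imwrite("pics/chk3.png",np.hstack([im,im3]))
E
```

```text
(no output)
```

View pics/chk.png

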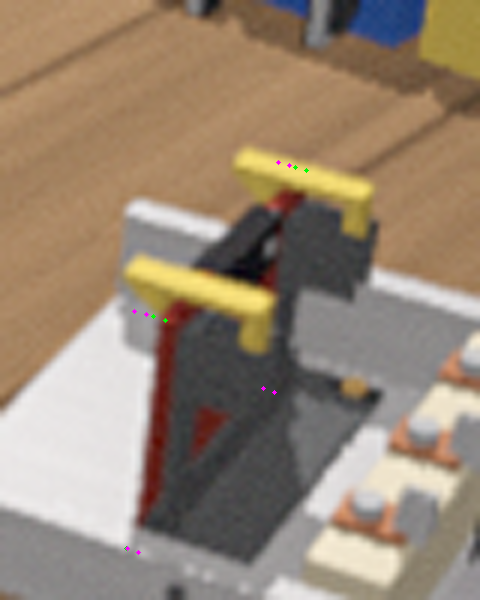

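View pics/chk2.png

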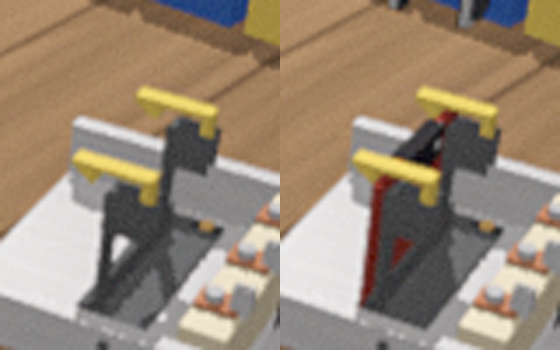

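View pics/chk3.png

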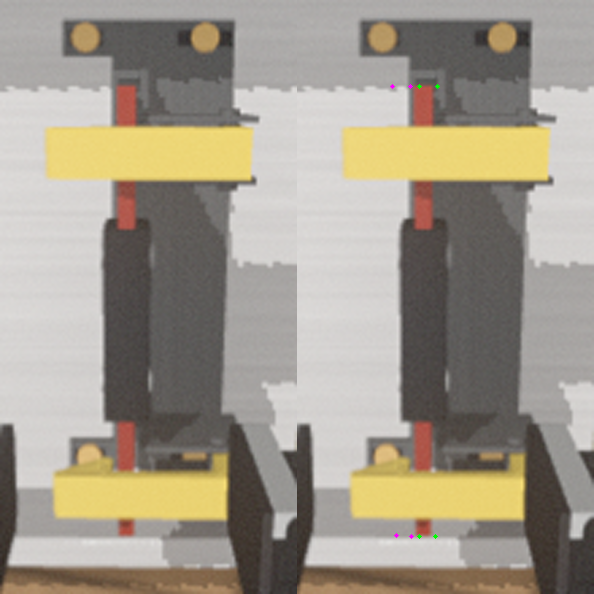

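```bash
python3 - <<'E'
from h import *
c=robot.capture("scene");cv2.imwrite("pics/fin.png",c["image"][:,:,::-1])
robot.job_done(); print(robot.read_clock())
E
```

```text
the job is handed in; nothing more can be done
the job is handed in; nothing more can be done
```

View pics/fin.png

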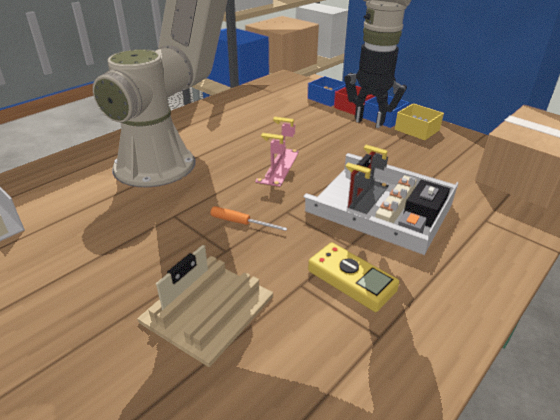

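The red plate is standing upright in the foot channel behind both yellow catches, and I handed the job in at about 32 s on the robot's clock; no verdict is reported.

**What I did:** I took the plate from the rack by its grip bar and lowered it leaning 0.31 rad. I felt for the back lip and met it at d of about -2.4 mm; the pictures had suggested -1.6 mm. I set the foot down on the slot floor, tipped the plate up in the grip until it was past the catches, let go and backed off 120 mm.

**Last checks:**
- **Plate:** in the wrist view its top edge matches the upright prediction to about a pixel.
- **Catches:** both look exactly as they did when closed at the start.
- **Robot:** the force reading is near zero and nothing is touching.
- **Bystanders:** the cream plate, meter and screwdriver appear where they were.

**What went wrong or disagreed:**
- **First grasp missed:** the fingertips stand about 30 mm behind the reported TCP, not at it. They shut above the bar and pressed on it with about 6 N, tilting the plate slightly in its slot. I grasped again 28 mm lower.
- **Weak check:** in the scene view some of the predicted plate corners came out a few pixels off, and the foot was hidden behind the tray wall. For the foot height I therefore relied on the contact reading of 8.3 mm.

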